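# Roll the lying vial label up and chock it with the eraser

## Robot

A 6-joint arm with a two-finger parallel gripper is mounted at the origin on a cart in front of the work surface, level with it; the furniture and walls round the work are solid. World frame = base frame: x ahead of the robot, y to its left, z up, the work surface at z = 0. Lengths are in m, angles in rad, forces in N, time in s.
With the tool pointing down it reaches from about 0.425 to 0.95 m from the base axis. Payload 14.7 kg.
Tool frame: the origin (TCP) lies between the finger pads; the fingertips stand 17 mm ahead of it and the grasp point (between the pads) lies 2 mm behind it; z points along the fingers, y is the direction in which the jaws open and shut (so a half turn about z gives the same grasp; the last joint's range is limited). The gripper opens to 85 mm and grips with 20 to 120 N. Pads are 22 mm wide; open, the fingers measure 114 mm over their backs; the gripper's body (76 mm by 85 mm) begins 54 mm behind the grasp point. The pads swing forward as they close: fully open they stand 13 mm farther back than shut.
Start: joints at [1.128, 0.48, 1.596, -0, 1.065, -0.047], TCP at [0.251, 0.6, 0.248] pointing down, gripper open.
Joint ranges: [-2.75, 2.75], [-0.82, 2.05], [0.23, 2.67], [-1.56, 4.7], [0.09, 2.69], [-2.92, 2.92]. Speed limits (rad/s): [1.89, 1.89, 2.39, 3.01, 3.01, 3.01].

## Interface

Orientations are given as a unit quaternion [x, y, z, w].
In Python, from cell import env gives the robot as it stands.
- The arm moves only by the tool carry_out, never from a script. Its argument "increments" is a list of rows, each a list of 7 numbers: the shift along the tool's x, y, z scaled (see below), then the turn, a rotation vector about the tool's x, y, z scaled (see below), then the opening, from 0 (shut) to 1 (fully open). A call has 1 to 8 rows; each row shifts and turns the pose as measured when the row begins, along the tool's axes as they then stand; what a row does not reach is not made up. The controller multiplies each number of a shift by 0.2 m and each number of a turn by 6 degrees. A row lasts 1/8 s, in which the tool goes at most 62.5 mm and 10.7 degrees, less where a joint would pass 70% of its speed; a pose out of reach is approached as far as the arm can. A call with a number of a shift or a turn outside -1 to 1 is refused whole. A call with a gripper value outside its range is refused whole. The fingers move at their own pace and stop on an object; the grip force is fixed at half the most. Time passes only in rows, so rows that do not move let the fingers close. It gives the time, the measured TCP pose, the force and the opening at its end, in the units of the state.
- env.get_obs(): the state, without advancing time (a new reading comes with each control period).
- env.snapshot(name): name is "scene" or "top" or "wrist"; returns a dict with "pixels" (480x640x3 uint8, red, green, blue), "range_z" (480x640 float32, m along the optical axis (not along the pixel's ray), 0 where there is no reading), "intrinsics" (3x3 intrinsics, pixels), "world_from_camera" (4x4, takes a point from camera to world coordinates). Camera axes: x right, y down, z forward; pixel columns grow to the right and rows downward; lengths in m; the calibration is good to about 2 mm. The wrist camera is an equidistant fisheye: a pixel r from the principal point sees the ray r / f radians off the axis. A picture is of the moment at which its call begins.
- env.hand_in(): hands the job in, once; it reports no verdict.
The state is a dict: "clock": time; "joint_positions": joint angles; "qvel": joint speeds; "joint_efforts": joint torques, N m; "tcp_pos": TCP position; "tcp_rot": TCP orientation; "ft_force": force on the tool from outside, world axes, zero at the start; "wrist_torque": the same for the moment, N m; "grip_width": finger opening in m.
Only numpy, scipy, OpenCV 4.12 (cv2) and the standard library are available. Lean on these libraries where they do the work, as an engineer would, in place of code of your own. Each camera call takes 0.05 s, during which the arm holds its last target. There are 200 camera calls.

## Task

The vial lying on the grey mat has its tape label turned away. Without lifting it, roll it along the mat until the label faces straight up, so that it can be read, and leave it lying on the mat; then lay the eraser that is nearest the mat flat on the mat right up against the vial's side that faces the robot, long side along the vial near its middle, so that the vial cannot roll back. Leave the other things where they are.

Things in the scene. Friction and masses are not known exactly. Their poses are not given: they have to be found in the camera images.
- mat: thin grey rubber mat, 180 x 200 x 2 mm, fixed to the bench. Origin at the middle of its underside, on the bench top. Its x axis points straight up; its y axis runs level across the 180 mm depth, away from the robot (turned at most 0.3 rad either way); its z axis runs level along the 200 mm length, to the left. The mat's top is 2 mm above the bench.
- vial: glass vial of brown medium, a round rod 24.2 mm in diameter, 129 mm long, about 50 g, lying on its side on the mat; it rolls freely and stays where it is left; one turn is 76 mm of rolling. Origin on its axis at the bottom end; z runs along it to the mouth (to the left, along the mat's z at the start). The label is on the MINUS x side; with the label up, y points level toward the robot.
- vial_mid (a point): the point on the vial's axis 65 mm from its bottom end, half way along; 14 mm above the bench while the vial lies on the mat.
- vial_label (a point): the middle of the small orange tape label (about 25 x 12 mm, the long way round the vial) on the vial's round surface, 23 mm from the mouth, straight out along the vial's minus x axis from its own axis. At the start the label is turned 1.05 rad or more away from up, to either side or underneath, so it may be hidden from above.
- eraser: block eraser in a card sleeve, 18 x 40 x 12 mm, about 18 g, lying flat on the bare bench just to the left of the mat at any angle (a second one, farther left beside the papers, is not meant). Origin at the middle of its underside; its y axis runs along its 40 mm length, z up.
- eraser_mid (a point): the middle of the eraser, 6 mm above its underside.
- jar: small screw jar, 47 mm across, 56 mm high, bystander at the left beyond the eraser. Origin at the middle of its underside.
- tally_counter: hand tally counter, 52 x 71 x 28 mm, bystander at the left. Origin at the middle of its underside.
- lens: hand lens lying flat, 53 x 132 x 12 mm, bystander at the right front. Origin at the middle of its underside.
- marker: marker pen lying flat, 18 x 126 x 19 mm, bystander at the right. Origin at the middle of its underside.
Mind the look-alikes: they are no part of the job. Leave any blue or brown look-alike of the eraser alone.

How it is judged:
By the outcome, as a careful person would: the job done as asked, in the order asked, and still so for the second after the job is handed in, with the robot touching nothing.
It also fails if it takes over 59 s, if anything falls off the work surface, if the arm or the gripper's body presses on something with over 40 N, if the wrist force passes 120 N, or if a joint passes its speed limit or range.

## Working session

There is one attempt and no reset: what is moved stays moved. The work goes in short steps, Python scripts to look and compute and a tool call to move; the robot and the scene stay as the last step left them, time stands still between calls to the robot, and variables do not carry over. Pictures are saved under pics/ and viewed, about 8 in all and at most 12, crops included, and the job is handed in when it is done.

Besides the shell and the picture viewer there is one more tool, called by a JSON object that holds its "api" and its "payload", one argument or row to a line. carry_out: Moves the arm, as the interface text tells. Shifts and turns lie within -1 to 1; 1 stands for 0.2 m of shift or 6 degrees of turn. Its arguments: {"type":"object","properties":{"increments":{"type":"array"}},"required":["increments"]}

```bash
mkdir -p pics; ls; cat > h.py <<'E'
import numpy as np, cv2
from cell import env
def shot(n,f=None):
    s=env.snapshot(n)
    if f: cv2.imwrite('pics/'+f,s['pixels'][:,:,::-1])
    return s
def world(s):
    K=s['intrinsics'];T=s['world_from_camera'];d=s['range_z']
    v,u=np.mgrid[:480,:640]
    P=np.stack([(u-K[0,2])/K[0,0]*d,(v-K[1,2])/K[1,1]*d,d],-1)
    return P@T[:3,:3].T+T[:3,3]
def ray(s,uv,z):
    K=s['intrinsics'];T=s['world_from_camera']
    uv=np.atleast_2d(uv).astype(float)
    r=np.c_[(uv[:,0]-K[0,2])/K[0,0],(uv[:,1]-K[1,2])/K[1,1],np.ones(len(uv))]@T[:3,:3].T
    o=T[:3,3]; return o+r*((z-o[2])/r[:,2])[:,None]
E
python3 - <<'E'
from h import *
for n in('top','scene'):
    s=shot(n,n+'1.png');print(n,s['intrinsics'].tolist(),s['world_from_camera'].round(3).tolist())
    np.savez(n+'1.npz',**s)
o=env.get_obs();print({k:np.round(v,3).tolist() for k,v in o.items()})
E
```

```text
pics
top [[479.12201070545444, 0.0, 314.3063371834113], [0.0, 479.12201070545444, 240.84983836707363], [0.0, 0.0, 1.0]] [[-0.013, -0.981, 0.195, 0.342], [-1.0, 0.011, -0.007, 0.145], [0.005, -0.195, -0.981, 1.139], [0.0, 0.0, 0.0, 1.0]]
scene [[435.7902540964303, 0.0, 312.78120825993307], [0.0, 435.7902540964303, 239.2703392680489], [0.0, 0.0, 1.0]] [[-0.681, -0.346, 0.646, -0.086], [-0.733, 0.319, -0.601, 0.7], [0.002, -0.883, -0.47, 0.494], [0.0, 0.0, 0.0, 1.0]]
{'clock': 0.1, 'joint_positions': [1.128, 0.481, 1.597, -0.0, 1.065, -0.047], 'qvel': [0.001, -0.001, -0.002, 0.001, -0.0, -0.001], 'joint_efforts': [0.002, -95.227, -43.105, -0.0, 0.005, -0.0], 'tcp_pos': [0.25, 0.599, 0.248], 'tcp_rot': [0.197, 0.98, -0.001, -0.0], 'ft_force': [0.873, 0.444, 0.179], 'wrist_torque': [0.011, 0.017, 0.029], 'grip_width': 0.085}
```

View pics/top1.png

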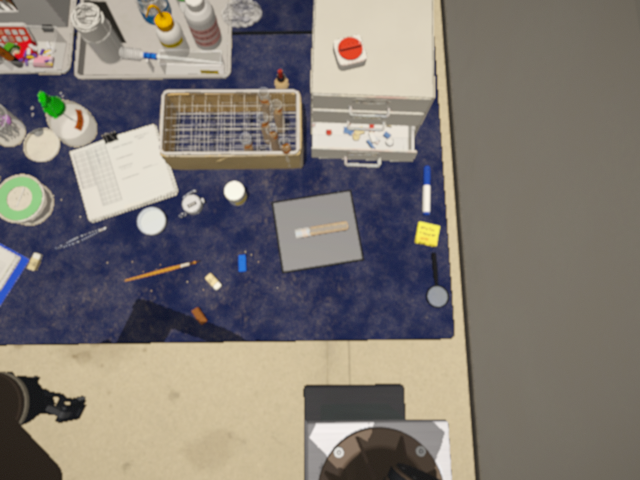

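View pics/scene1.png

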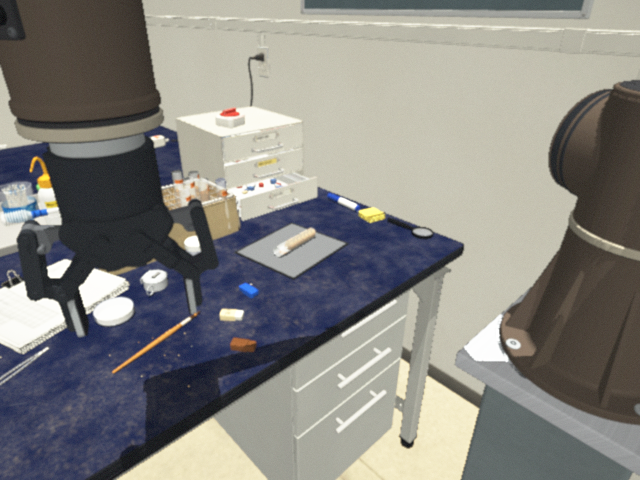

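The top view shows the vial at (322,229) on the mat. There are four eraser-like blocks: blue (242,262), white with a sleeve (213,281), brown (199,315), and a second white one by the papers (34,262). The white one at (213,281) fits, since the blue and brown are look-alikes and the last is the far one. I'll enlarge to confirm.

```bash
python3 - <<'E'
from h import *
t=dict(np.load('top1.npz'));c=dict(np.load('scene1.npz'))
a=cv2.resize(t['pixels'][185:305,190:370],None,fx=4,fy=4,interpolation=2)[:,:,::-1]
b=cv2.resize(c['pixels'][220:330,210:350],None,fx=4,fy=4,interpolation=2)[:300,:,::-1]
im=np.zeros((600,800,3),np.uint8); 
a=cv2.resize(a,(450,300));im[:300,:450]=a; b=cv2.resize(c['pixels'][220:330,210:350],(350,275),interpolation=2)[:,:,::-1];im[:275,450:]=b
e=cv2.resize(t['pixels'][265:298,195:230],(300,283),interpolation=2)[:,:,::-1];im[310:593,:300]=e
v=cv2.resize(t['pixels'][210:250,285:355],(490,280),interpolation=2)[:,:,::-1];im[310:590,305:795]=v
cv2.imwrite('pics/c1.png',im)
P=world(t);hsv=cv2.cvtColor(t['pixels'],cv2.COLOR_RGB2HSV)
def blob(u0,u1,v0,v1,m,z,name):
    M=np.zeros((480,640),np.uint8);M[v0:v1,u0:u1]=m[v0:v1,u0:u1]*255
    cs=cv2.findContours(M,0,2)[0];k=max(cs,key=cv2.contourArea)
    w=ray(t,k[:,0],z)[:,:2]
    r=cv2.minAreaRect((w*1000).astype(np.float32));print(name,np.round(r[0],1),np.round(r[1],1),round(r[2],1),np.round(cv2.boxPoints(r),0).tolist())
S=hsv[...,1];V=hsv[...,2];
notblue=(t['pixels'][...,0].astype(int)+15>t['pixels'][...,2])
blob(200,228,270,295,notblue&(V>110),.012,'eraser')
blob(265,370,185,280,(V>70)&(S<90),.002,'mat')
blob(280,365,200,260,((S>40)&notblue|(V>150)),.014,'vial')
print(P[229,322],P[281,213],P[260,300])
E
```

```text
eraser [471.1 378.1] [44.3 22.9] 45.3 [[447.0, 370.0], [464.0, 354.0], [495.0, 386.0], [479.0, 402.0]]
mat [592. 130.] [256.7 233.8] 89.4 [[474.0, 3.0], [707.0, 0.0], [710.0, 257.0], [477.0, 260.0]]
vial [594.1 123.9] [192.  145.5] 89.4 [[520.0, 29.0], [666.0, 27.0], [668.0, 219.0], [522.0, 221.0]]
[0.59241103 0.11825405 0.02286445] [0.47254462 0.37740696 0.00943518] [0.52112483 0.17171341 0.00412185]
```

View pics/c1.png

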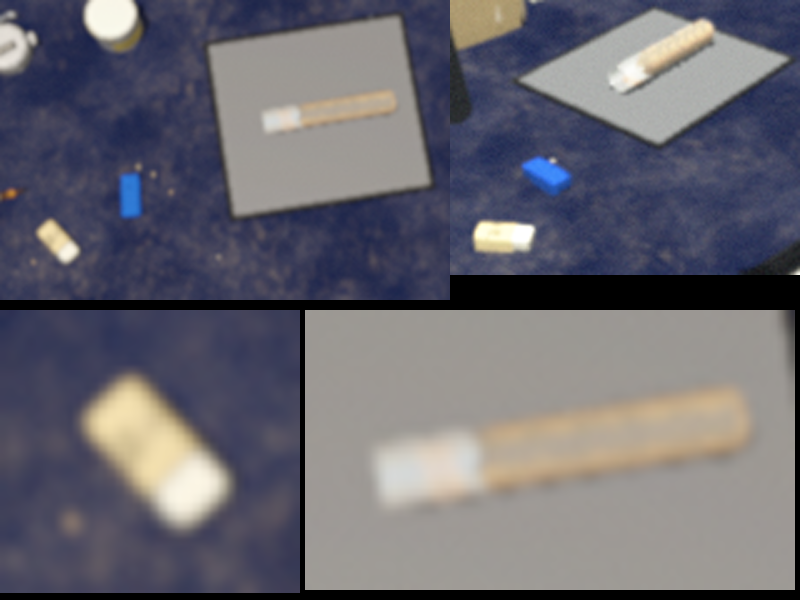

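The crop confirms it: the target eraser is white with a cream sleeve, at top-view (213,281). The label shows only as a faint orange tint through the glass near the mouth, so it is probably underneath. Next I'll move above the vial for a close look.

```bash
cat >> h.py <<'E'
from scipy.spatial.transform import Rotation as R
def rel(p,yv=None,o=None):
    o=o or env.get_obs();r=R.from_quat(o['tcp_rot']);M=r.as_matrix()
    print('t',round(o['clock'],2),'tcp',np.round(o['tcp_pos'],4),'xax',M[:,0].round(3),'yax',M[:,1].round(3),'z',M[:,2].round(3),'w',round(o['grip_width'],4),'F',np.round(o['ft_force'],1))
    d=M.T@(np.array(p)-o['tcp_pos']);print('shift tool m',d.round(4),'units',(d/.2).round(3))
    if yv is not None:
        y=np.array([*yv,0.]);y/=np.linalg.norm(y)
        if y@M[:,1]<0:y=-y
        z=np.array([0,0,-1.]);D=np.c_[np.cross(y,z),y,z]
        print('turn deg',np.degrees(R.from_matrix(M.T@D).as_rotvec()).round(2))
    return o
E
python3 - <<'E'
from h import *
t=dict(np.load('top1.npz'))
a,b=ray(t,[[295.4,234],[347.9,224.6]],.014);print(a,b,np.linalg.norm(a-b))
d=a-b;d/=np.linalg.norm(d);n=[d[1],-d[0]];m=(a+b)/2;print(m,d,n)
rel([m[0]-.0,m[1],.25],n)
s=shot('wrist','w1.png');print(s['intrinsics'].tolist(),s['world_from_camera'].round(3).tolist())
o=env.get_obs();M=R.from_quat(o['tcp_rot']).as_matrix();T=s['world_from_camera'];print('cam in tool',(M.T@(T[:3,3]-o['tcp_pos'])).round(3),(M.T@T[:3,:3]).round(3))
E
```

```text
[0.58283584 0.18209476 0.014     ] [0.60454973 0.05540423 0.014     ] 0.12853785854498592
[0.59369278 0.1187495  0.014     ] [-0.16892993  0.98562806  0.        ] [np.float64(0.9856280639318328), np.float64(0.16892992508725907)]
t 0.1 tcp [0.2504 0.5994 0.2478] xax [-0.923  0.386  0.   ] yax [ 0.386  0.923 -0.001] z [-0.    -0.001 -1.   ] w 0.0851 F [0.9 0.4 0.2]
shift tool m [-0.5021 -0.3112 -0.0019] units [-2.51  -1.556 -0.01 ]
turn deg [-6.00e-02  3.00e-02  5.76e+01]
[[371.64829954431775, 0.0, 320.49378879475967], [0.0, 371.64829954431775, 237.8216528378154], [0.0, 0.0, 1.0]] [[0.386, 0.883, 0.266, 0.183], [0.923, -0.369, -0.111, 0.627], [-0.0, 0.289, -0.957, 0.374], [0.0, 0.0, 0.0, 1.0]]
cam in tool [ 0.073 -0.001 -0.127] [[-0.    -0.957 -0.289]
 [ 1.    -0.     0.001]
 [-0.001 -0.289  0.957]]
```

{"api": "carry_out", "payload": {
  "increments": [
    [-0.26,-0.16,0,0,0,0,1],
    [-0.26,-0.16,0,0,0,0,1],
    [-0.26,-0.16,0,0,0,0,1],
    [-0.26,-0.16,0,0,0,0,1],
    [-0.26,-0.16,0,0,0,0,1],
    [-0.26,-0.16,0,0,0,0,1],
    [-0.26,-0.16,0,0,0,0,1],
    [-0.26,-0.16,0,0,0,0,1]
  ]
}}

```text
clock: 1.15
tcp_pos: [0.5406, 0.1963, 0.2466]
tcp_rot: [0.193, 0.981, -0.0, -0.0]
ft_force: [0.9, 0.4, 0.0]
grip_width: 0.0853
```

{"api": "carry_out", "payload": {
  "increments": [
    [0,0,0,0,0,1,0.6],
    [0,0,0,0,0,1,0.6],
    [0,0,0,0,0,1,0.6],
    [0,0,0,0,0,1,0.6],
    [0,0,0,0,0,1,0.6],
    [0,0,0,0,0,1,0.6],
    [0,0,0,0,0,1,0.6],
    [0,0,0,0,0,1,0.6]
  ]
}}

```text
clock: 2.15
tcp_pos: [0.5426, 0.1906, 0.2448]
tcp_rot: [0.589, 0.808, -0.002, -0.001]
ft_force: [0.0, 0.0, -0.1]
grip_width: 0.0512
```

```bash
python3 - <<'E'
from h import *
rel([.5937,.1187,.20],[.9856,.1689])
E
```

```text
t 2.15 tcp [0.5426 0.1906 0.2448] xax [-0.306  0.952 -0.001] yax [ 0.952  0.306 -0.004] z [-0.003 -0.002 -1.   ] w 0.0512 F [ 0.   0.  -0.1]
shift tool m [-0.0841  0.0269  0.0448] units [-0.42   0.134  0.224]
turn deg [-0.2   0.05  8.07]
```

{"api": "carry_out", "payload": {
  "increments": [
    [-0.21,0.07,0.11,0,0,0,0.6],
    [-0.21,0.07,0.11,0,0,0,0.6],
    [0,0,0.2,0,0,0.7,0.6],
    [0,0,0.2,0,0,0.7,0.6],
    [0,0,0,0,0,0,0.6]
  ]
}}

```text
clock: 2.78
tcp_pos: [0.5966, 0.117, 0.1178]
tcp_rot: [0.649, 0.761, -0.001, -0.0]
ft_force: [-0.4, -0.3, 0.1]
grip_width: 0.0511
```

```bash
python3 - <<'E'
from h import *
rel([.5937,.1187,.10],[.9856,.1689])
s=shot('wrist','w2.png');np.savez('w2.npz',**s)
E
```

```text
t 2.77 tcp [0.5966 0.117  0.1178] xax [-0.158  0.987 -0.001] yax [ 0.987  0.158 -0.002] z [-0.002 -0.001 -1.   ] w 0.0511 F [-0.4 -0.3  0.1]
shift tool m [ 0.0022 -0.0026  0.0178] units [ 0.011 -0.013  0.089]
turn deg [-0.11  0.05 -0.61]
```

View pics/w2.png

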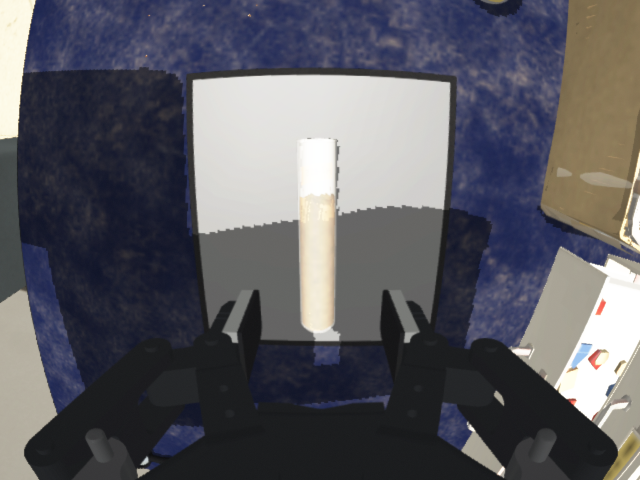

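The wrist view shows the vial upright in the frame from (318,138) at the mouth to (318,330) at the bottom, with image left being the robot side. No label is clearly visible, so I'll check the colours around the cap end.

```bash
python3 - <<'E'
from h import *
s=dict(np.load('w2.npz'));p=s['pixels'].astype(int)
for v in range(140,200,8): print(v,[tuple(p[v,u]) for u in range(296,342,4)])
c=p[120:345,280:360].astype(float);c=255*(np.clip(c,120,255)-120)/135
x=cv2.resize(c[:100,:,::-1].astype(np.uint8),(400,500),interpolation=2)
t=np.load('top1.npz')['pixels'][222:242,290:314,::-1]
im=np.zeros((500,800,3),np.uint8);im[:,:400]=x
h=cv2.convertScaleAbs(cv2.resize(t,(400,333),interpolation=2),alpha=1.0);im[:333,400:]=h
cv2.imwrite('pics/c2.png',im)
E
```

```text
140 [(np.int64(227), np.int64(226), np.int64(221)), (np.int64(247), np.int64(245), np.int64(242)), (np.int64(251), np.int64(251), np.int64(248)), (np.int64(254), np.int64(253), np.int64(252)), (np.int64(254), np.int64(254), np.int64(254)), (np.int64(253), np.int64(253), np.int64(253)), (np.int64(253), np.int64(253), np.int64(253)), (np.int64(255), np.int64(255), np.int64(254)), (np.int64(254), np.int64(254), np.int64(253)), (np.int64(247), np.int64(245), np.int64(242)), (np.int64(168), np.int64(165), np.int64(159)), (np.int64(224), np.int64(223), np.int64(219))]
148 [(np.int64(223), np.int64(221), np.int64(218)), (np.int64(248), np.int64(247), np.int64(243)), (np.int64(252), np.int64(251), np.int64(249)), (np.int64(254), np.int64(254), np.int64(253)), (np.int64(254), np.int64(254), np.int64(254)), (np.int64(254), np.int64(255), np.int64(255)), (np.int64(254), np.int64(255), np.int64(254)), (np.int64(254), np.int64(254), np.int64(254)), (np.int64(253), np.int64(253), np.int64(252)), (np.int64(246), np.int64(244), np.int64(240)), (np.int64(142), np.int64(141), np.int64(137)), (np.int64
[... 2751 characters left out ...]
(245), np.int64(243), np.int64(240)), (np.int64(158), np.int64(155), np.int64(152)), (np.int64(214), np.int64(212), np.int64(210))]
196 [(np.int64(217), np.int64(216), np.int64(212)), (np.int64(240), np.int64(235), np.int64(225)), (np.int64(248), np.int64(245), np.int64(239)), (np.int64(241), np.int64(232), np.int64(212)), (np.int64(242), np.int64(236), np.int64(218)), (np.int64(241), np.int64(235), np.int64(225)), (np.int64(239), np.int64(233), np.int64(214)), (np.int64(240), np.int64(230), np.int64(205)), (np.int64(239), np.int64(226), np.int64(197)), (np.int64(205), np.int64(185), np.int64(159)), (np.int64(131), np.int64(129), np.int64(125)), (np.int64(215), np.int64(214), np.int64(209))]
```

View pics/c2.png

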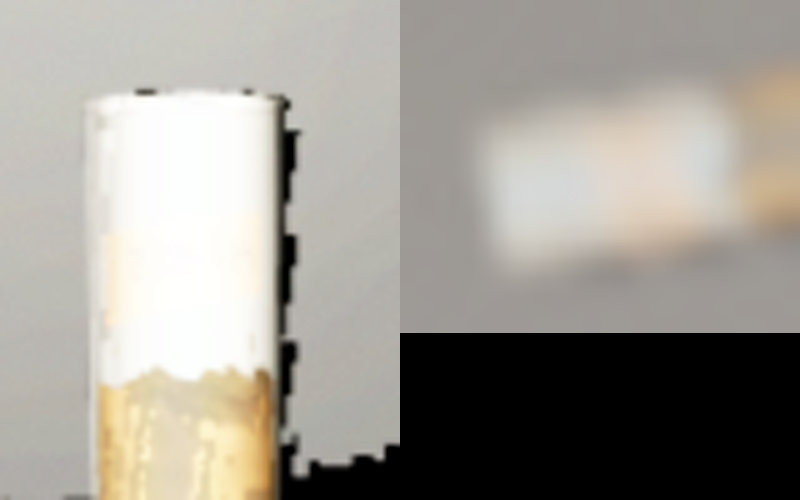

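The faint orange tint through the glass is centred across the vial's width, so the label is roughly underneath and needs about half a turn (38 mm). I'll roll the vial away from the robot, straddling it loosely and pushing with the robot-side finger.

{"api": "carry_out", "payload": {
  "increments": [
    [0.0,-0.01,0.2,0,0,-0.1,0.6],
    [0,0,0.2,0,0,0,0.6],
    [0,0,0.06,0,0,0,0.6],
    [0,0,0,0,0,0,0.44],
    [0,0,0,0,0,0,0.44]
  ]
}}

```text
clock: 3.45
tcp_pos: [0.6025, 0.1187, 0.0355]
tcp_rot: [0.641, 0.767, 0.005, 0.005]
ft_force: [-0.4, -0.3, 0.4]
grip_width: 0.0374
```

```bash
python3 - <<'E'
from h import *
rel([.5937,.1187,.022],[.9856,.1689])
s=shot('wrist','w3.png');np.savez('w3.npz',**s)
E
```

```text
t 3.45 tcp [0.6025 0.1187 0.0355] xax [-0.178  0.984 -0.001] yax [0.984 0.178 0.013] z [ 0.013  0.001 -1.   ] w 0.0374 F [-0.4 -0.3  0.4]
shift tool m [ 0.0016 -0.0088  0.0134] units [ 0.008 -0.044  0.067]
turn deg [0.77 0.07 0.53]
```

View pics/w3.png

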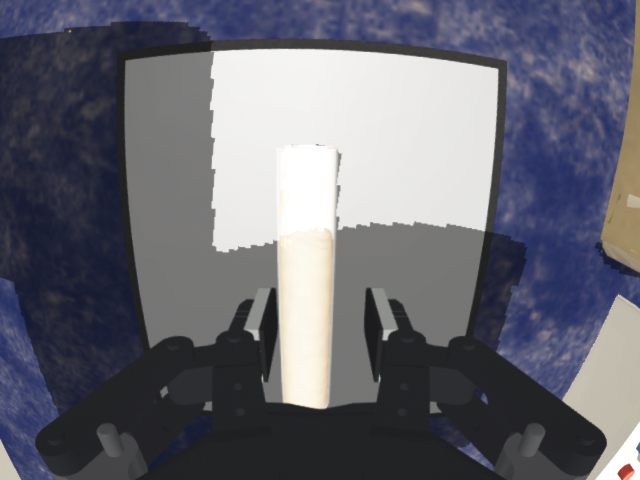

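The fingers straddle the vial, with the robot-side finger close to it and the vial at u≈307. I'll settle the height and tilt, then push.

{"api": "carry_out", "payload": {
  "increments": [
    [0,-0.02,0.03,0.13,0,0.05,0.44],
    [0,0,0.02,0,0,0,0.44],
    [0,0,0.015,0,0,0,0.44]
  ]
}}

```text
clock: 3.88
tcp_pos: [0.5996, 0.1181, 0.0238]
tcp_rot: [0.643, 0.766, 0.0, 0.001]
ft_force: [-0.0, 0.4, 0.5]
grip_width: 0.0374
```

```bash
python3 - <<'E'
from h import *
rel([.5937,.1187,.022],[.9856,.1689])
E
```

```text
t 3.88 tcp [0.5996 0.1181 0.0238] xax [-0.173  0.985 -0.001] yax [0.985 0.173 0.002] z [ 0.002 -0.001 -1.   ] w 0.0374 F [-0.   0.4  0.5]
shift tool m [ 0.0016 -0.0057  0.0018] units [ 0.008 -0.029  0.009]
turn deg [0.12 0.08 0.21]
```

{"api": "carry_out", "payload": {
  "increments": [
    [0,0.025,0.005,0,0,0,0.44],
    [0,0.025,0,0,0,0,0.44],
    [0,0.025,0,0,0,0,0.44],
    [0,0.025,0,0,0,0,0.44],
    [0,0.025,0,0,0,0,0.44],
    [0,0.025,0,0,0,0,0.44],
    [0,0.015,0,0,0,0,0.44],
    [0,0,0,0,0,0,0.44]
  ]
}}

```text
clock: 4.88
tcp_pos: [0.6348, 0.1243, 0.0225]
tcp_rot: [0.643, 0.766, 0.0, 0.001]
ft_force: [-0.2, -0.9, -0.4]
grip_width: 0.0377
```

```bash
python3 - <<'E'
from h import *
rel([.5937,.1187,.022],[.9856,.1689])
s=shot('wrist');np.savez('w4.npz',**s)
im=cv2.resize(s['pixels'][120:420,160:480,::-1],(640,600));cv2.imwrite('pics/w4.png',im)
E
```

```text
t 4.88 tcp [0.6348 0.1243 0.0225] xax [-0.173  0.985 -0.001] yax [0.985 0.173 0.002] z [ 0.002 -0.001 -1.   ] w 0.0377 F [-0.2 -0.9 -0.4]
shift tool m [ 0.0016 -0.0414  0.0004] units [ 0.008 -0.207  0.002]
turn deg [0.11 0.08 0.21]
```

View pics/w4.png

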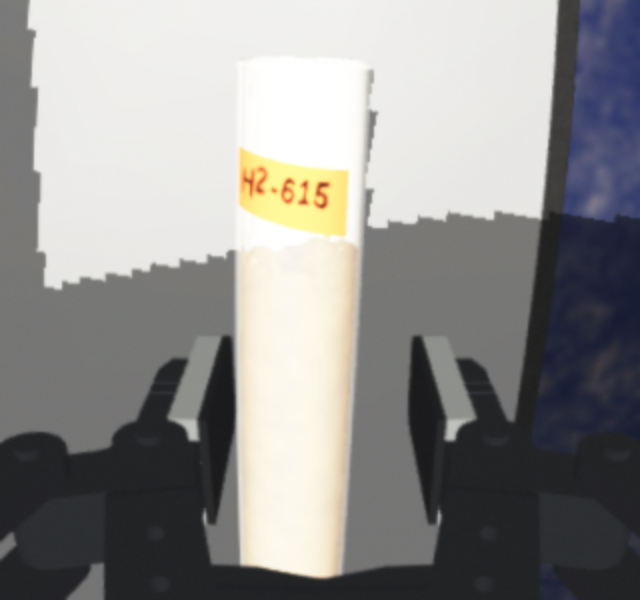

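The orange label "H2-615" is now on top at crop (295,190). Its right edge at u=347 puts it about 10° short, toward the robot. I'll roll it about 2 mm more, then raise and re-check.

{"api": "carry_out", "payload": {
  "increments": [
    [0,0.006,0,0,0,0,0.44],
    [0,0.005,0,0,0,0,0.44],
    [0,0,0,0,0,0,0.44],
    [0,-0.01,0,0,0,0,0.44],
    [0,-0.01,0,0,0,0,0.55],
    [0,0,-0.15,0,0,0,0.6],
    [0,0,-0.15,0,0,0,0.6],
    [0,0,0,0,0,0,0.6]
  ]
}}

```text
clock: 5.92
tcp_pos: [0.6311, 0.1237, 0.0834]
tcp_rot: [0.643, 0.766, -0.001, 0.0]
ft_force: [-1.2, -0.6, -1.0]
grip_width: 0.0514
```

```bash
cat >> h.py <<'E'
def fray(s,uv,z):
    K=s['intrinsics'];T=s['world_from_camera'];uv=np.atleast_2d(uv).astype(float)
    x=(uv[:,0]-K[0,2])/K[0,0];y=(uv[:,1]-K[1,2])/K[1,1];r=np.hypot(x,y)+1e-12
    d=np.c_[np.sin(r)*x/r,np.sin(r)*y/r,np.cos(r)]@T[:3,:3].T
    o=T[:3,3];return o+d*((z-o[2])/d[:,2])[:,None],d
E
python3 - <<'E'
from h import *
rel([.472,.378,.12],[.71,.70])
s=shot('wrist');np.savez('w5.npz',**s)
cv2.imwrite('pics/w5.png',cv2.resize(s['pixels'][90:350,230:430,::-1],(600,780))[:600]) if 0 else cv2.imwrite('pics/w5.png',cv2.resize(s['pixels'][80:360,190:450,::-1],(557,600)))
h=cv2.cvtColor(s['pixels'],cv2.COLOR_RGB2HSV);m=cv2.inRange(h,(10,90,150),(30,255,255));m[:90]=0;m[300:]=0;m[:,:230]=0;m[:,400:]=0
k=max(cv2.findContours(m,0,2)[0],key=cv2.contourArea);print(cv2.boundingRect(k),cv2.minAreaRect(k))
E
```

```text
t 5.92 tcp [0.6311 0.1237 0.0834] xax [-0.173  0.985 -0.001] yax [ 0.985  0.173 -0.   ] z [-0.    -0.001 -1.   ] w 0.0514 F [-1.2 -0.6 -1. ]
shift tool m [ 0.2779 -0.1129 -0.0369] units [ 1.389 -0.564 -0.185]
turn deg [ -0.04   0.07 -34.65]
(302, 174, 38, 29) ((320.05767822265625, 188.2115478515625), (40.59604263305664, 21.57277488708496), 11.309932708740234)
```

View pics/w5.png

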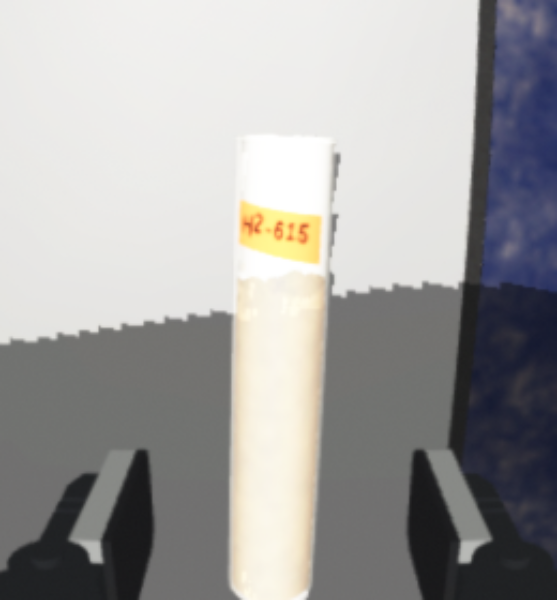

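The label is centred to within about 7° (crop edges 239 to 321 on a vial spanning 235 to 332) and still leans toward the robot. The eraser's final nudge can supply the last 1.5 mm or so. Now I'll fetch the eraser.

```bash
python3 - <<'E'
from h import *
s=dict(np.load('w5.npz'))
p,_=fray(s,[[322.6,143.5],[316.5,358.6]],.014);print(p.round(4),np.linalg.norm(p[0]-p[1]))
p2,_=fray(s,[[190+.4668*235,80+.4667*230],[190+.4668*332,80+.4667*230],[190+.4668*233,80+.4667*400],[190+.4668*323.5,80+.4667*400],[190+.4668*229,80+.4667*550],[190+.4668*314,80+.4667*550]],.015);m=(p2[::2]+p2[1::2])/2;print(m.round(4))
d=m[0]-m[2];d/=np.linalg.norm(d);print(d)
E
```

```text
[[0.6209 0.1883 0.014 ]
 [0.64   0.058  0.014 ]] 0.1316895480855335
[[0.6248 0.1654 0.015 ]
 [0.6312 0.121  0.015 ]
 [0.6373 0.075  0.015 ]]
[-0.13689588  0.99058544  0.        ]
```

{"api": "carry_out", "payload": {
  "increments": [
    [0.26,-0.1,-0.04,0,0,0,0.8],
    [0.28,-0.12,-0.04,0,0,0,0.8],
    [0.28,-0.12,-0.04,0,0,0,0.8],
    [0.28,-0.12,-0.04,0,0,0,0.8],
    [0.2,-0.1,0,0,0,0,0.8],
    [0,0,0,0,0,0,0.8]
  ]
}}

```text
clock: 6.72
tcp_pos: [0.469, 0.3651, 0.109]
tcp_rot: [0.644, 0.765, -0.004, -0.001]
ft_force: [-0.3, -0.8, -0.5]
grip_width: 0.0683
```

{"api": "carry_out", "payload": {
  "increments": [
    [0,0,0,0,0,-1,0.8],
    [0,0,0,0,0,-1,0.8],
    [0,0,0,0,0,-1,0.8],
    [0,0,0,0,0,-1,0.8],
    [0,0,0,0,0,-1,0.8],
    [0,0,0,0,0,-1,0.8],
    [0,0,0,0,0,0,0.8]
  ]
}}

```text
clock: 7.6
tcp_pos: [0.4684, 0.3595, 0.1024]
tcp_rot: [0.368, 0.93, -0.007, -0.005]
ft_force: [-0.5, -0.2, -0.8]
grip_width: 0.0684
```

```bash
python3 - <<'E'
from h import *
o=rel([.472,.378,.10],[.71,.70]);print(o['joint_positions'].round(2))
s=shot('wrist');np.savez('w6.npz',**s);p=s['pixels'].astype(int)
m=((p[...,0]>150)&(p[...,0]>p[...,2]-5)).astype(np.uint8)
n,l,st,ce=cv2.connectedComponentsWithStats(m)
for i in range(1,n):
    if st[i,4]>150:
        k=max(cv2.findContours((l==i).astype(np.uint8),0,2)[0],key=cv2.contourArea)[:,0]
        w=(fray(s,k,.012)[0][:,:2]*1000).astype(np.float32);r=cv2.minAreaRect(w)
        if abs(r[0][0]-472)<60 and abs(r[0][1]-378)<60: print(ce[i].round(),st[i,4],r,cv2.boxPoints(r).round(1).tolist())
cv2.imwrite('pics/w6.png',s['pixels'][:,:,::-1])
E
```

```text
t 7.6 tcp [0.4684 0.3595 0.1024] xax [-0.729  0.685  0.003] yax [ 0.685  0.729 -0.017] z [-0.014 -0.01  -1.   ] w 0.0684 F [-0.5 -0.2 -0.8]
shift tool m [0.01   0.016  0.0021] units [0.05  0.08  0.011]
turn deg [-0.97 -0.16  2.18]
[ 0.6   0.59  1.84 -0.    0.73 -0.21]
[349. 234.] 2013 ((471.1993103027344, 378.25445556640625), (40.2651252746582, 20.379478454589844), 43.182098388671875) [[449.5, 371.8999938964844], [463.5, 357.0], [492.8999938964844, 384.6000061035156], [478.8999938964844, 399.5]]
```

View pics/w6.png

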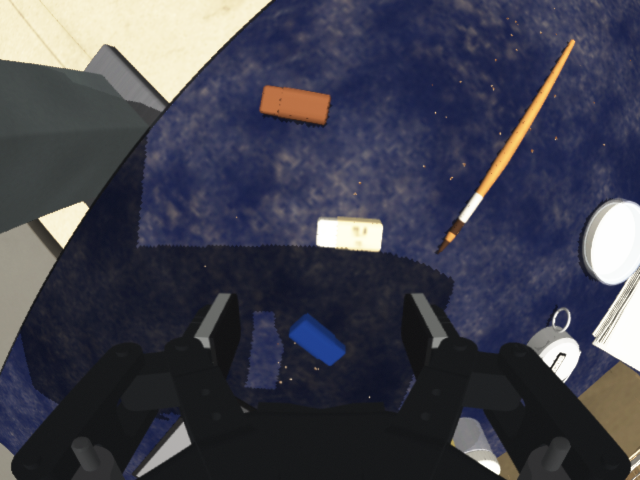

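The sleeved white eraser is at (349,234), with the blue one at (318,340) and the brown one at (295,105) both clear of the fingers. I'll align and descend, offset 3 mm so the pads stay back from the vial-facing side.

{"api": "carry_out", "payload": {
  "increments": [
    [0,0,0,-0.16,0,0.6,0.8],
    [0.06,0.07,0.1,0,0,0,0.8],
    [0,0,0,0,0,0,0.8]
  ]
}}

```text
clock: 8.02
tcp_pos: [0.4708, 0.3769, 0.0812]
tcp_rot: [0.403, 0.915, 0.0, -0.001]
ft_force: [0.0, -0.7, -0.8]
grip_width: 0.0682
```

```bash
python3 - <<'E'
from h import *
rel([.470,.3796,.018],[.729,.6845])
E
```

```text
t 8.03 tcp [0.4708 0.3769 0.0812] xax [-0.675  0.738  0.003] yax [ 0.738  0.675 -0.001] z [-0.002  0.001 -1.   ] w 0.0682 F [ 0.  -0.7 -0.8]
shift tool m [0.0024 0.0013 0.0632] units [0.012 0.006 0.316]
turn deg [-0.05 -0.15 -0.76]
```

{"api": "carry_out", "payload": {
  "increments": [
    [0.012,0.006,0.1,0,0,-0.13,0.8],
    [0,0,0.1,0,0,0,0.8],
    [0,0,0.06,0,0,0,0.8],
    [0,0,0.04,0,0,0,0.8],
    [0,0,0,0,0,0,0.8]
  ]
}}

```text
clock: 8.65
tcp_pos: [0.4698, 0.3779, 0.0183]
tcp_rot: [0.398, 0.917, -0.0, -0.002]
ft_force: [-0.4, -0.1, -0.4]
grip_width: 0.0686
```

```bash
python3 - <<'E'
from h import *
rel([.470,.3796,.018],[.729,.6845])
E
```

```text
t 8.65 tcp [0.4698 0.3779 0.0183] xax [-0.683  0.73   0.002] yax [ 0.73   0.683 -0.002] z [-0.003  0.001 -1.   ] w 0.0686 F [-0.4 -0.1 -0.4]
shift tool m [0.0011 0.0013 0.0003] units [0.006 0.006 0.002]
turn deg [-0.11 -0.14 -0.12]
```

Close, then lift.

{"api": "carry_out", "payload": {
  "increments": [
    [0.006,0,0,0,0,0,0.4],
    [0,0,0,0,0,0,0.2],
    [0,0,0,0,0,0,0.2],
    [0,0,0,0,0,0,0.2],
    [0,0,-0.1,0,0,0,0.2],
    [0,0,-0.2,0,0,0,0.2],
    [0,0,-0.15,0,0,0,0.2]
  ]
}}

```text
clock: 9.52
tcp_pos: [0.469, 0.3787, 0.1133]
tcp_rot: [0.398, 0.917, -0.001, -0.002]
ft_force: [-0.4, 0.4, -0.8]
grip_width: 0.0374
```

{"api": "carry_out", "payload": {
  "increments": [
    [0,0,0,0,0,-1,0.2],
    [0,0,0,0,0,-1,0.2],
    [0,0,0,0,0,-1,0.2],
    [0,0,0,0,0,-1,0.2],
    [0,0,0,0,0,-1,0.2],
    [0,0,0,0,0,-1,0.2],
    [0,0,0,0,0,-1,0.2],
    [0,0,0,0,0,-1,0.2]
  ]
}}

```text
clock: 10.52
tcp_pos: [0.4718, 0.3808, 0.1287]
tcp_rot: [-0.023, 1.0, 0.004, 0.004]
ft_force: [0.5, 0.2, -0.1]
grip_width: 0.0371
```

```bash
python3 - <<'E'
from h import *
o=rel([.56,.112,.11],[-.14,.99])
s=shot('wrist','w7.png');np.savez('w7.npz',**s)
E
```

```text
t 10.53 tcp [0.4718 0.3808 0.1287] xax [-0.999 -0.045 -0.008] yax [-0.045  0.999  0.008] z [ 0.008  0.008 -1.   ] w 0.0371 F [ 0.5  0.2 -0.1]
shift tool m [-0.0757 -0.2726  0.0172] units [-0.379 -1.363  0.086]
turn deg [ 0.44  0.5  -5.45]
```

View pics/w7.png

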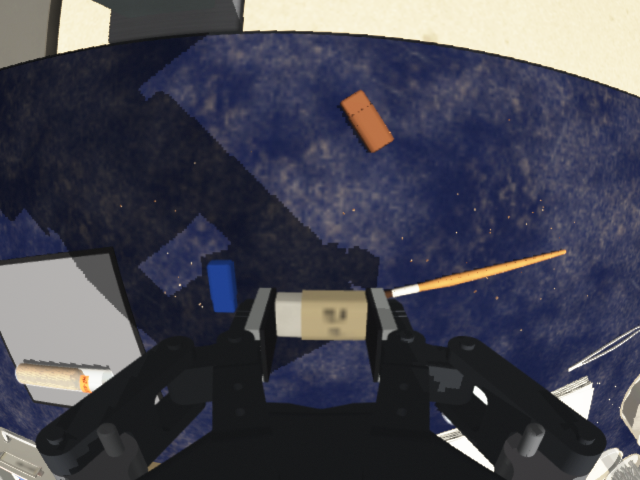

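The eraser is held level between the pads, spanning (275–368, 290–340), and the blue, brown and other items are untouched. Next I'll work out its offset in the grip and the placement.

```bash
python3 - <<'E'
from h import *
s=dict(np.load('w7.npz'));o=env.get_obs();M=R.from_quat(o['tcp_rot']).as_matrix()
p,_=fray(s,[[322,290],[322,340],[275,315],[368,315]],o['tcp_pos'][2]-.0063)
print((p-o['tcp_pos'])@M)
E
```

```text
[[ 1.22256567e-02  9.18759626e-05  6.19536829e-03]
 [-1.11758719e-02 -3.52803537e-06  6.39717133e-03]
 [ 9.92097422e-04 -1.90427884e-02  6.13496522e-03]
 [ 5.67248428e-04  1.87893117e-02  6.45034674e-03]]
```

{"api": "carry_out", "payload": {
  "increments": [
    [-0.09,-0.25,0,0.07,0.08,-0.9,0.2],
    [-0.09,-0.28,0,0,0,0,0.2],
    [-0.07,-0.28,0,0,0,0,0.2],
    [-0.03,-0.28,0,0,0,0,0.2],
    [0,-0.2,0,0,0,0,0.2],
    [0,0,0,0,0,0,0.2]
  ]
}}

```text
clock: 11.32
tcp_pos: [0.5645, 0.1255, 0.1355]
tcp_rot: [-0.07, 0.998, 0.001, 0.004]
ft_force: [-0.3, 0.7, -0.1]
grip_width: 0.037
```

```bash
python3 - <<'E'
from h import *
rel([.59,.116,.06],[-.14,.99])
E
```

```text
t 11.32 tcp [0.5645 0.1255 0.1355] xax [-0.99  -0.14  -0.008] yax [-0.14   0.99   0.002] z [ 0.008  0.003 -1.   ] w 0.037 F [-0.3  0.7 -0.1]
shift tool m [-0.0233 -0.0131  0.0757] units [-0.116 -0.065  0.379]
turn deg [ 0.11  0.48 -0.03]
```

{"api": "carry_out", "payload": {
  "increments": [
    [-0.16,-0.055,0.13,0,0.08,0,0.2],
    [0,0,0.13,0,0,0,0.2],
    [0,0,0.1,0,0,0,0.2],
    [0,0,0.05,0,0,0,0.2],
    [0,0,0,0,0,0,0.2]
  ]
}}

```text
clock: 11.95
tcp_pos: [0.6005, 0.1219, 0.0563]
tcp_rot: [-0.067, 0.998, 0.001, 0.002]
ft_force: [-0.4, 0.3, -1.0]
grip_width: 0.0368
```

```bash
python3 - <<'E'
from h import *
rel([.6091,.1189,.0205],[-.14,.99])
E
```

```text
t 11.95 tcp [0.6005 0.1219 0.0563] xax [-0.991 -0.134 -0.005] yax [-0.134  0.991  0.002] z [ 0.004  0.003 -1.   ] w 0.0368 F [-0.4  0.3 -1. ]
shift tool m [-0.0079 -0.0042  0.0358] units [-0.04  -0.021  0.179]
turn deg [ 0.14  0.28 -0.36]
```

{"api": "carry_out", "payload": {
  "increments": [
    [0.01,-0.02,0.07,0.03,0.05,-0.06,0.2],
    [0,0,0.07,0,0,0,0.2],
    [0,0,0,0,0,0,0.2]
  ]
}}

```text
clock: 12.32
tcp_pos: [0.5996, 0.1179, 0.028]
tcp_rot: [-0.07, 0.998, -0.0, 0.001]
ft_force: [-0.8, -0.8, 0.0]
grip_width: 0.0376
```

```bash
python3 - <<'E'
from h import *
rel([.6091,.1189,.0205],[-.14,.99])
s=shot('wrist');np.savez('w8.npz',**s)
cv2.imwrite('pics/w8.png',cv2.resize(s['pixels'][180:480,120:520,::-1],(800,600)))
E
```

```text
t 12.32 tcp [0.5996 0.1179 0.028 ] xax [-0.99  -0.14  -0.001] yax [-0.14   0.99  -0.001] z [ 0.001 -0.001 -1.   ] w 0.0376 F [-0.8 -0.8  0. ]
shift tool m [-0.0095 -0.0004  0.0075] units [-0.048 -0.002  0.037]
turn deg [-0.05  0.06  0.02]
```

View pics/w8.png

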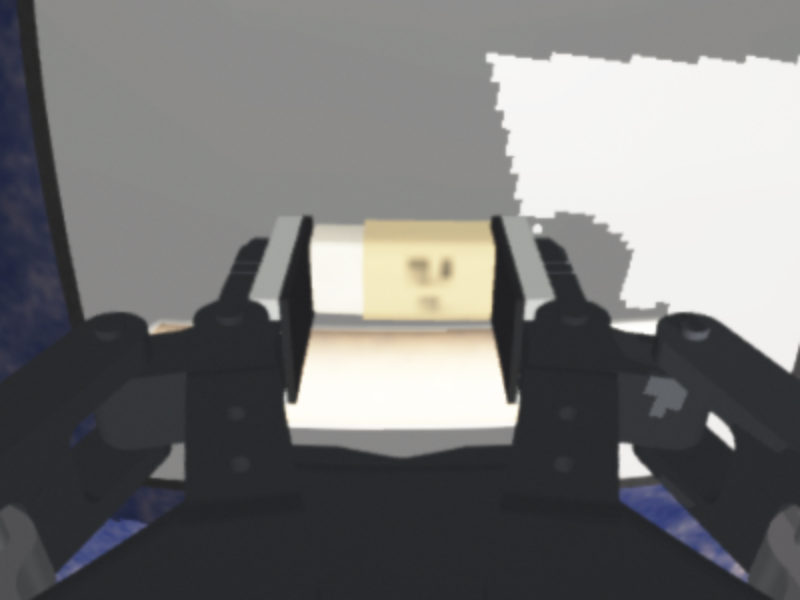

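Eraser and vial are parallel with a small gap (eraser edge v≈320, vial edge v≈330). I'll lower onto the mat, then advance slowly.

{"api": "carry_out", "payload": {
  "increments": [
    [0,0,0.037,0,0,0,0.2],
    [0,0,0,0,0,0,0.2],
    [-0.016,0,0,0,0,0,0.2],
    [-0.012,0,0,0,0,0,0.2],
    [0,0,0,0,0,0,0.2]
  ]
}}

```text
clock: 13.0
tcp_pos: [0.6066, 0.1189, 0.0214]
tcp_rot: [-0.07, 0.998, -0.0, 0.002]
ft_force: [-0.7, -0.4, -0.5]
grip_width: 0.0373
```

```bash
python3 - <<'E'
from h import *
rel([.6091,.1189,.0205],[-.14,.99])
s=shot('wrist');np.savez('w9.npz',**s)
t=shot('top');np.savez('t9.npz',**t)
cv2.imwrite('pics/w9.png',cv2.resize(s['pixels'][270:420,240:440,::-1],(800,600),interpolation=2))
E
```

```text
t 13.0 tcp [0.6066 0.1189 0.0214] xax [-0.99  -0.14  -0.003] yax [-0.14   0.99  -0.001] z [ 0.003 -0.    -1.   ] w 0.0373 F [-0.7 -0.4 -0.5]
shift tool m [-0.0025 -0.0003  0.0009] units [-0.012 -0.002  0.005]
turn deg [-0.05  0.18  0.01]
```

View pics/w9.png

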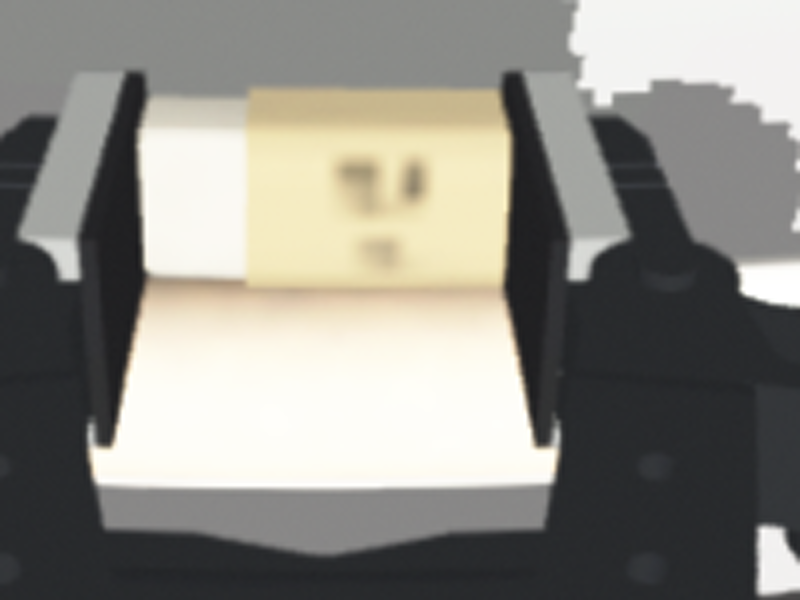

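Nearly touching. I'll lower the last millimetre, push 2.5 mm more (touching and nudging the vial), then release and rise.

{"api": "carry_out", "payload": {
  "increments": [
    [0,0,0.006,0,0,0,0.2],
    [-0.008,0,0,0,0,0,0.2],
    [-0.006,0,0,0,0,0,0.2],
    [0,0,0,0,0,0,0.2]
  ]
}}

```text
clock: 13.6
tcp_pos: [0.6091, 0.1193, 0.0203]
tcp_rot: [-0.07, 0.998, -0.0, 0.001]
ft_force: [-0.4, -0.8, 2.6]
grip_width: 0.0368
```

```bash
python3 - <<'E'
from h import *
rel([.6091,.1189,.0205],[-.14,.99])
E
```

```text
t 13.6 tcp [0.6091 0.1193 0.0203] xax [-0.99  -0.14  -0.003] yax [-0.14   0.99  -0.001] z [ 0.003 -0.    -1.   ] w 0.0368 F [-0.4 -0.8  2.6]
shift tool m [ 0.0001 -0.0004 -0.0002] units [ 0.    -0.002 -0.001]
turn deg [-0.05  0.15  0.02]
```

{"api": "carry_out", "payload": {
  "increments": [
    [0,0,0,0,0,0,0.55],
    [0,0,0,0,0,0,0.6],
    [0,0,0,0,0,0,0.65],
    [0,0,-0.1,0,0,0,0.65],
    [0,0,-0.2,0,0,0,0.65],
    [0,0,-0.2,0,0,0,0.65],
    [0,0,-0.1,0,0,0,0.65]
  ]
}}

```text
clock: 14.48
tcp_pos: [0.6081, 0.1192, 0.146]
tcp_rot: [-0.07, 0.998, -0.0, 0.001]
ft_force: [-0.3, 0.8, -0.5]
grip_width: 0.0555
```

```bash
python3 - <<'E'
from h import *
rel([.6091,.1189,.0205],[-.14,.99])
s=shot('wrist');np.savez('w10.npz',**s)
cv2.imwrite('pics/w10.png',cv2.resize(s['pixels'][240:390,210:410,::-1],(800,600),interpolation=2))
E
```

```text
t 14.47 tcp [0.6081 0.1192 0.146 ] xax [-0.99  -0.14  -0.001] yax [-0.14   0.99  -0.001] z [ 0.001 -0.001 -1.   ] w 0.0555 F [-0.3  0.8 -0.5]
shift tool m [-0.0008 -0.0004  0.1255] units [-0.004 -0.002  0.628]
turn deg [-0.05  0.07  0.02]
```

I've reached the viewing limit, so the remaining checks are numeric. I'll rotate back to the earlier view over the vial.

{"api": "carry_out", "payload": {
  "increments": [
    [0,0,0,0,0,1,0.65],
    [0,0,0,0,0,1,0.65],
    [0,0,0,0,0,1,0.65],
    [0,0,0,0,0,1,0.65],
    [0,0,0,0,0,1,0.65],
    [0,0,0,0,0,1,0.65],
    [0,0,0,0,0,1,0.65],
    [0,0,0,0,0,1,0.65]
  ]
}}

```text
clock: 15.52
tcp_pos: [0.6099, 0.1196, 0.1585]
tcp_rot: [0.354, 0.935, 0.003, 0.006]
ft_force: [0.4, 1.0, 0.1]
grip_width: 0.056
```

{"api": "carry_out", "payload": {
  "increments": [
    [0,0,0,0,0,1,0.65],
    [0,0,0,0,0,1,0.65],
    [0,0,0,0,0,1,0.65],
    [0,0,0,0,0,1,0.65],
    [0,0,0,0,0,1,0.65],
    [0,0,0,0,0,1,0.65],
    [0,0.1,0,0,0,1,0.65],
    [0,0,0,0,0,0,0.65]
  ]
}}

```text
clock: 16.52
tcp_pos: [0.6297, 0.1236, 0.1672]
tcp_rot: [0.675, 0.738, 0.007, 0.006]
ft_force: [-0.2, 0.2, 0.3]
grip_width: 0.0557
```

```bash
python3 - <<'E'
from h import *
rel([.628,.121,.14],[.99,.14])
s=shot('wrist');np.savez('w11.npz',**s)
h=cv2.cvtColor(s['pixels'],cv2.COLOR_RGB2HSV);m=cv2.inRange(h,(8,80,150),(32,255,255));m[300:]=0
n,l,st,ce=cv2.connectedComponentsWithStats(m)
for i in range(1,n):
    if st[i,4]>60:print(st[i],ce[i].round(1),fray(s,ce[i],.02)[0].round(3))
E
```

```text
t 16.52 tcp [0.6297 0.1236 0.1672] xax [-0.089  0.996  0.   ] yax [0.996 0.089 0.018] z [ 0.018  0.002 -1.   ] w 0.0557 F [-0.2  0.2  0.3]
shift tool m [-0.0024 -0.0024  0.0271] units [-0.012 -0.012  0.136]
turn deg [ 1.02  0.02 -2.94]
[573   6  13  15  81] [577.8  12.8] [[0.842 0.341 0.02 ]]
[558  32  12  10  61] [563.5  37. ] [[0.825 0.311 0.02 ]]
[615  94  15   8  79] [622.2  98.2] [[0.905 0.275 0.02 ]]
[591 110  22  19 228] [601.5 119.6] [[0.878 0.248 0.02 ]]
[541 141  34  34 611] [559.9 158.4] [[0.832 0.203 0.02 ]]
[305 161  28  19 414] [318.8 169.7] [[0.627 0.167 0.02 ]]
[283 213  22  25 328] [293.5 226.7] [[0.612 0.122 0.02 ]]
```

{"api": "carry_out", "payload": {
  "increments": [
    [0,0,0.2,0.17,0,-0.48,0.65],
    [0,0,0.2,0,0,0,0.65],
    [0,0,0,0,0,0,0.65]
  ]
}}

```text
clock: 16.95
tcp_pos: [0.6279, 0.1232, 0.0874]
tcp_rot: [0.652, 0.758, -0.0, -0.0]
ft_force: [0.2, -0.4, 0.4]
grip_width: 0.0553
```

```bash
python3 - <<'E'
from h import *
rel([.628,.121,.09],[.99,.14])
s=shot('wrist');np.savez('w12.npz',**s);p=s['pixels'].astype(int)
h=cv2.cvtColor(s['pixels'],cv2.COLOR_RGB2HSV)
m=cv2.inRange(h,(8,80,150),(32,255,255));m[300:]=0;m[:,:250]=0;m[:,400:]=0
k=max(cv2.findContours(m,0,2)[0],key=cv2.contourArea);x,y,w,hh=cv2.boundingRect(k);print('label',x,y,w,hh)
vs=y+hh//2
for v in (y+5,vs,y+hh-5):print(v,'S',h[v,x-12:x+w+14,1].tolist())
for v in (y-12,y+hh+8,vs):print(v,x-12,'G',p[v,x-12:x+w+14,1].tolist(),'B',p[v,x-12:x+w+14,2].tolist())
E
```

```text
t 16.95 tcp [0.6279 0.1232 0.0874] xax [-0.149  0.989 -0.   ] yax [ 0.989  0.149 -0.001] z [-0.001 -0.    -1.   ] w 0.0553 F [ 0.2 -0.4  0.4]
shift tool m [-0.0022 -0.0002 -0.0026] units [-0.011 -0.001 -0.013]
turn deg [-0.05  0.02  0.5 ]
label 313 174 38 27
179 S [3, 2, 2, 2, 3, 3, 3, 4, 4, 4, 4, 24, 83, 122, 129, 129, 121, 120, 126, 128, 133, 159, 166, 150, 123, 110, 107, 106, 106, 106, 106, 108, 109, 109, 110, 111, 111, 114, 114, 116, 117, 119, 121, 123, 124, 128, 128, 135, 133, 88, 44, 14, 4, 4, 3, 2, 2, 2, 2, 2, 2, 3, 3, 3]
187 S [2, 3, 2, 2, 3, 3, 3, 4, 4, 4, 5, 28, 90, 139, 146, 130, 131, 160, 173, 133, 171, 178, 174, 146, 119, 116, 129, 138, 131, 137, 175, 147, 152, 169, 131, 119, 142, 159, 142, 130, 149, 175, 179, 177, 154, 141, 144, 149, 143, 80, 25, 8, 5, 2, 2, 3, 2, 3, 3, 3, 3, 3, 3, 3]
196 S [3, 2, 3, 3, 2, 3, 4, 5, 5, 5, 5, 4, 3, 2, 1, 1, 1, 1, 1, 3, 4, 16, 29, 46, 65, 81, 94, 102, 103, 104, 106, 108, 109, 110, 110, 112, 112, 113, 115, 117, 120, 123, 127, 130, 134, 140, 144, 149, 132, 82, 25, 9, 4, 4, 3, 3, 3, 2, 3, 3, 3, 4, 3, 4]
162 301 G [235, 234, 234, 234, 234, 234
[... 1211 characters left out ...]
8, 221, 226, 226, 226, 225, 226, 226, 226, 226, 225, 225]
187 301 G [232, 232, 231, 231, 232, 232, 234, 242, 244, 247, 250, 246, 235, 210, 204, 227, 225, 176, 145, 221, 153, 122, 140, 202, 238, 240, 228, 215, 224, 216, 141, 200, 191, 155, 225, 236, 209, 178, 210, 227, 199, 142, 128, 134, 189, 212, 209, 199, 193, 197, 187, 158, 186, 227, 229, 229, 229, 230, 230, 230, 230, 230, 230, 229] B [230, 230, 230, 230, 230, 230, 232, 239, 241, 244, 247, 227, 165, 116, 109, 125, 124, 95, 78, 122, 82, 68, 76, 109, 136, 139, 126, 117, 124, 118, 76, 108, 103, 84, 124, 136, 113, 96, 113, 125, 106, 76, 69, 72, 101, 114, 111, 106, 112, 167, 178, 154, 184, 226, 228, 228, 228, 228, 228, 228, 228, 228, 228, 227]
```

The label now reads about 8° past up, on the away side. Next I'll measure the gap between eraser and vial.

```bash
python3 - <<'E'
from h import *
s=dict(np.load('w12.npz'));p=s['pixels'].astype(int)
h=cv2.cvtColor(s['pixels'],cv2.COLOR_RGB2HSV)
m=cv2.inRange(h,(8,60,120),(35,255,255));
n,l,st,ce=cv2.connectedComponentsWithStats(m)
for i in range(1,n):
    if st[i,4]>100 and 240<ce[i][0]<400 and ce[i][1]<400:print(st[i],ce[i].round(1))
for v in (230,245,255,265,275,285,295,305,320):print(v,[tuple(int(c) for c in p[v,u,[0,2]]) for u in range(266,316,2)])
a=fray(s,[[307.2,187],[351,187]],.0145)[0];print(a,a.mean(0))
E
```

```text
[313 174  38  27 797] [332.  186.9]
[ 277  232   31   44 1323] [291.9 253.3]
230 [(137, 134), (127, 125), (128, 126), (195, 193), (202, 199), (217, 183), (255, 251), (255, 254), (235, 210), (233, 208), (234, 210), (234, 211), (253, 246), (252, 244), (229, 202), (229, 202), (230, 204), (231, 208), (230, 206), (225, 196), (200, 172), (214, 191), (222, 182), (237, 197), (245, 210)]
245 [(115, 112), (115, 112), (115, 112), (115, 112), (115, 112), (139, 115), (207, 146), (207, 147), (203, 144), (201, 143), (202, 143), (213, 151), (222, 157), (226, 161), (227, 164), (226, 163), (226, 162), (222, 161), (221, 158), (216, 154), (207, 149), (217, 187), (225, 183), (237, 196), (245, 210)]
255 [(114, 111), (115, 111), (115, 112), (115, 112), (115, 112), (119, 107), (205, 145), (188, 131), (154, 108), (155, 108), (170, 120), (172, 120), (178, 125), (205, 144), (222, 159), (195, 141), (180, 131), (189, 135), (201, 143), (208, 147), (209, 149), (214, 187), (227, 185), (239, 198), (246, 213)]
265 [(115, 112), (114, 111), (115, 112), (115, 112), (115, 112), (122, 113), (204, 144), (218, 155), (226, 1
[... 1129 characters left out ...]
(113, 112), (113, 111), (113, 112), (113, 112), (113, 112), (113, 112), (113, 111), (113, 112), (113, 112), (113, 111), (114, 112), (114, 112), (113, 111), (112, 111), (113, 112), (113, 112), (113, 112), (112, 111), (113, 112), (113, 112), (191, 181), (224, 184), (235, 196), (243, 209)]
320 [(112, 111), (112, 111), (113, 112), (112, 112), (112, 111), (112, 111), (113, 112), (113, 112), (113, 112), (112, 111), (113, 112), (113, 112), (113, 111), (113, 112), (113, 111), (113, 112), (113, 112), (112, 112), (112, 112), (113, 112), (113, 112), (188, 177), (226, 185), (238, 197), (244, 211)]
[[0.61449708 0.16332046 0.0145    ]
 [0.63799222 0.16690323 0.0145    ]] [0.62624465 0.16511184 0.0145    ]
```

No gap: the eraser touches the vial (eraser edge ≈307, vial edge ≈307–308 in every row). The two label angles disagree with the roll distance, so I'll recompute both images with one exact ray–cylinder formula.

```bash
python3 - <<'E'
from h import *
n=np.array([.989,.145,0])
for f,bounds in(('w5.npz',(285,365)),('w12.npz',(295,365))):
    s=dict(np.load(f));p=s['pixels'].astype(int);h=cv2.cvtColor(s['pixels'],cv2.COLOR_RGB2HSV)
    m=cv2.inRange(h,(8,60,150),(32,255,255));m[300:]=0;m[:,:bounds[0]]=0;m[:,400:]=0;m[230:]=0
    x,y,w,hh=cv2.boundingRect(max(cv2.findContours(m,0,2)[0],key=cv2.contourArea));print(f,x,y,w,hh)
    al=lambda u,v:(lambda d:np.arctan2(d@n,-d[2]))(fray(s,[u,v],0)[1][0])
    def cross(row,lo,hi,t,sgn):
        for u in range(lo,hi):
            a,b=row[u],row[u+1]
            if (a-t)*(b-t)<=0 and (b-a)*sgn>0:return u+(t-a)/(b-a)
    for v in range(y+6,y+hh-8,3):
        S=h[v,:,1].astype(float);G=p[v,:,1].astype(float)
        L=cross(S,x-8,x+12,60,1);Rr=cross(S,x+w-8,x+w+8,60,-1)
        bg=np.median(G[x-18:x-10]);e1=cross(G,x-12,x+5,bg+5,1)
        k=x+w+np.argmin(G[x+w:x+w+7]);B=p[v,:,2]
        e2=k-.8
        a1,a2=al(e1,v),al(e2,v);ac=(a1+a2)/2;be=(a2-a1)/2
        th=[np.degrees(np.arcsin(np.clip(np.sin(al(q,v)-ac)/np.sin(be),-1,1))-(al(q,v)-ac)-ac) for q in(L,Rr)]
        print(v,np.round([e1,L,Rr,e2],1),np.round(th,1),'mean',round(np.mean(th),1),'D',round(.0121/np.sin(be),3),'camz',s['world_from_camera'][2,3].round(3))
E
```

```text
w5.npz 302 174 38 29
180 [299.  301.2 337.5 345.2] [-62.  39.] mean -11.5 D 0.194 camz 0.21
183 [299.  301.2 339.7 344.2] [-61.8  50.1] mean -5.8 D 0.198 camz 0.21
186 [298.7 301.2 339.5 344.2] [-60.1  49.2] mean -5.4 D 0.196 camz 0.21
189 [298.5 301.2 339.3 344.2] [-59.1  48.5] mean -5.3 D 0.195 camz 0.21
192 [298.6 301.  339.1 344.2] [-60.4  47.9] mean -6.3 D 0.195 camz 0.21
w12.npz 313 174 38 27
180 [307.4 312.5 350.7 352.2] [-49.1  64.4] mean 7.7 D 0.2 camz 0.214
183 [307.2 312.5 350.3 352.2] [-48.8  61.4] mean 6.3 D 0.199 camz 0.214
186 [307.4 312.5 350.3 351.2] [-48.8  69. ] mean 10.1 D 0.204 camz 0.214
189 [307.4 312.4 350.4 351.2] [-49.1  69.4] mean 10.2 D 0.203 camz 0.214
192 [307.5 312.5 350.3 350.2] [-48.9  85.3] mean 18.2 D 0.208 camz 0.214
```

Using the same formula, the label went from about −6° to about +7° of straight up, so it faces up and is readable. The eraser is in contact along the vial's middle, and reworking it would risk more than it gains. I'll rise clear and hand in.

{"api": "carry_out", "payload": {
  "increments": [
    [0,0,-0.25,0,0,0,0.65],
    [0,0,-0.25,0,0,0,0.65],
    [0,0,0,0,0,0,0.65],
    [0,0,0,0,0,0,0.65]
  ]
}}

```text
clock: 17.5
tcp_pos: [0.6294, 0.1235, 0.1992]
tcp_rot: [0.651, 0.759, 0.003, 0.003]
ft_force: [0.6, 0.1, -0.3]
grip_width: 0.0553
```

```bash
python3 - <<'E'
from h import *
o=rel([.628,.121,.09],[.99,.14])
s=shot('wrist');h=cv2.cvtColor(s['pixels'],cv2.COLOR_RGB2HSV);m=cv2.inRange(h,(8,80,130),(32,255,255));m[300:]=0;m[:,:250]=0;m[:,400:]=0
n,l,st,ce=cv2.connectedComponentsWithStats(m)
for i in range(1,n):
    if st[i,4]>60:print(st[i],fray(s,ce[i],.02)[0].round(3))
print(env.hand_in())
E
```

```text
t 17.5 tcp [0.6294 0.1235 0.1992] xax [-0.152  0.988 -0.   ] yax [0.988 0.152 0.007] z [ 0.007  0.001 -1.   ] w 0.0553 F [ 0.6  0.1 -0.3]
shift tool m [-0.0022 -0.0026  0.1092] units [-0.011 -0.013  0.546]
turn deg [0.43 0.02 0.67]
[312 157  25  18 330] [[0.627 0.167 0.02 ]]
[289 208  19  17 246] [[0.612 0.12  0.02 ]]
the job is handed in; nothing more can be done
None
```

I rolled the vial about half a turn away from the robot along the mat without lifting it, so the label "H2-615" now faces up. Then I laid the sleeved white eraser flat on the mat against the vial's robot-facing side, near its middle. The job was handed in at about 17.5 s, with the gripper clear of everything.

**Label:** it ended about 7° past straight up, tilted away from the robot. I left this because reworking it risked more than it would gain.

**Eraser:** the last close wrist view showed no gap between eraser and vial. A final look from higher up found the label and eraser in the same places.

**Disagreements and gaps in the checks:**
- The eraser's final push turned the label about 13°, while the vial's measured shift of 1.4 mm accounts for only about 7°. The label angle is therefore good to a few degrees.
- The 12-picture viewing limit was used up before the last steps, so the final checks were by numbers only.
- I didn't re-measure the other items. None of the moves came near them.

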